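# Hold the recessed reset button of the bag sealer's controller

### The arm

A 7-joint arm with a two-finger parallel gripper is mounted at the origin on the work surface. World frame = base frame: x ahead of the robot, y to its left, z up, the work surface at z = 0. Lengths are in m, angles in rad, forces in N, time in s.
With the tool pointing down it reaches from about 0.35 to 0.9 m from the base axis. Payload 8.1 kg.
Tool frame: the origin (TCP) lies at the very end of the fingers, on their centre line; the grasp point (between the pads) lies 19 mm behind it; z points along the fingers, y is the line along which they close (so a half turn about z gives the same grasp; the last joint's range is limited). The gripper opens to 92 mm and grips with 3 to 60 N. Pads are 19 mm wide; open, the fingers measure 130 mm over their backs; the gripper's body (75 mm by 190 mm) begins 47 mm behind the grasp point.
Start: joints at [1.183, 0.434, 0.025, 1.573, -0.012, 1.134, -0.075], TCP at [0.176, -0.6, 0.227] pointing down, gripper open.
Joint ranges: [-2.62, 2.62], [-0.44, 2.09], [-1.27, 1.32], [0.08, 2.57], [-1.32, 4.46], [0.12, 2], [-2.74, 2.74]. Speed limits (rad/s): [2.22, 2.22, 3.01, 3.01, 3.14, 3.14, 3.14].

### API

Orientations are given as a rotation vector (axis times angle).
In Python, from cell import arm gives the robot as it stands.
- The arm moves only by the shell command python3 -m pendant 'ROWS' [FORCE]. ROWS is a JSON object of lists of equal length, an entry for each row: "slide": the shift along the tool's x, y, z in units of 0.3 m (1.0 is 0.3 m), a list of three; "dr": the turn, a rotation vector about the tool's x, y, z in units of 0.12 rad (1.0 is 0.12 rad), a list of three; "claw": the opening, from 0 (shut) to 1 (fully open). In form: {"slide": [[tx, ty, tz], ...], "dr": [[ax, ay, az], ...], "claw": [claw, ...]}. A call has 1 to 10 rows; each row shifts and turns the commanded pose from where the row before left it, along the tool's axes as they then stand; what a row does not reach is not made up. A row lasts 1/10 s, in which the tool goes at most 50 mm and 8.59 degrees, less where a joint would pass 70% of its speed; a pose out of reach is approached as far as the arm can. A call with a number of a shift or a turn outside -1 to 1 is refused whole. A call with a gripper value outside its range is refused whole. The fingers move at their own pace and stop on an object; FORCE is the grip in N (left out, the last holds). Time passes only in rows, so rows that do not move let the fingers close. It gives the time, the measured TCP pose, the force, the opening and the grip force at its end, in the units of the state.
- arm.observe(): the state, without advancing time (a new reading comes with each control period).
- arm.get_image(name): name is "scene" or "top" or "wrist"; returns the picture (384x512x3 uint8, red, green, blue); there is no depth.
- arm.calibration(name): a dict with "K" (3x3 intrinsics, pixels), "xyz" and "orientation" of the camera in the world. Camera axes: x right, y up, looking along -z (the intrinsics and any distortion apply to the point x, -y, -z); pixel columns grow to the right and rows downward; lengths in m; the calibration is good to about 2 mm. A picture is of the moment at which its call begins: read the wrist's pose just before it. calibration takes no time and is no camera call; for the wrist camera it gives the pose at the moment of the call.
- arm.sign_off(): hands the job in; it is judged then, once.
The state is a dict: "clock": time; "joints": joint angles; "dq": joint speeds; "joint_efforts": joint torques, N m; "position": TCP position; "ee_rot": TCP orientation; "force": force on the tool from outside, world axes, zero at the start; "ft_torque": the same for the moment, N m; "width": opening from 0.0 (shut) to 1.0 (fully open); "gripper_force": force on a finger pad.
Only numpy, scipy, OpenCV 4.12 (cv2) and the standard library are available. Lean on these libraries where they do the work, as an engineer would, in place of code of your own. Each camera call takes 0.05 s, during which the arm holds its last target. There are 200 camera calls.

### The job

Slide the dark steel cover on top of the controller fully open, then take the long thin-shafted stylus from the wooden tool block, reach its tip down through the round hole that the cover had hidden and press the recessed reset button fully down. Finish while the gripper still holds the stylus and keeps the button fully down; leave the cover open, and the other tool and everything else on the bench undisturbed.

Things in the scene. Friction and masses are not known exactly. Their poses are not given: they have to be found in the camera images.
- case: (All sizes here are in mm.) Controller, a flat hollow grey box with an aluminium deck, fixed: 120 (x) by 220 (y), deck top 60 above the bench. Origin: centre of its underside; z up. The hole and the closed cover are near its -y end, the raised black display panel (6 high) at its +y end. Two steel rails along y at x = +-30 stand 9 above the deck and guide the cover.
- port (a point): Centre of the round hole in the deck, at the deck's top face (60 above the bench): 14 diameter, through 5 of sheet; at (0, -55, 60) in the controller's frame. The reset button lies straight below.
- cover_grip (a point): Middle of the top edge of the cover's grip fin. The cover is a 50 by 50 by 4 dark steel plate just above the deck with an upright fin 30 long (controller's x), 10 thick (controller's y), 24 tall, its top 89 above the bench. The fin is centred on the cover and can be pinched from above with the fingers closing along the controller's y. It moves with the cover.
- cover (a joint): Travel of the cover in m: 0 closed (centred over the hole), 0.055 fully open against its stop, having moved along the controller's +y, away from the hole. About 1.5 N of friction; it stays where it is left. It starts between 0 and 0.012, hiding the hole.
- reset_button_top (a point): Centre of the top face of the white reset button, 20 diameter, inside the case; released it lies 25 below the deck's top face (35 above the bench). It moves with the button.
- reset_button (a joint): Travel of the reset button in m: 0 released, 0.005 fully down. Moves straight down; a spring pushes it back with 1.2 N at the start, 4 N when fully down.
- holder: Wooden tool block fixed to the bench, 60 (x) by 130 (y) by 55 high. Origin: centre of its underside. Two vertical through holes of 9 diameter at y = +-32.5, x = 0, in its frame; one holds the stylus, the other the short driver. Its yaw varies.
- stylus: Reset stylus, upright in one of the block's holes, shaft down: round grey handle 18 diameter, 75 long, with a round steel shaft 6 diameter projecting 50 below it; 28 to 56 g. Origin: centre of the handle's lower end, which rests on the block's top (55 above the bench); z along the handle, upward. Its yaw means nothing.
- stylus_tip (a point): Blunt end of the stylus's shaft, 50 below the stylus's origin along its own axis.
- driver: Short driver in the block's other hole, to be left there: grey handle 28 diameter, 51 tall (shorter and thicker than the stylus). Origin: centre of the handle's lower end.
- sleeve1: Aluminium sleeve standing near the block, 22 diameter, 30 tall; leave it. Origin: centre of its underside.
- sleeve2: Another such sleeve, 22 diameter, 30 tall; leave it.
- cup: White open cup standing beside the controller on its -x side, 60 diameter, 45 tall; leave it. Origin: centre of its underside.
- tape: Cardboard tape core lying flat between the controller and the block, nearer the robot, 60 diameter, 25 tall; leave it.
- bottle: Drinking bottle, 60 diameter, 190 tall, standing at the robot's left; leave it.
- screwdriver: Screwdriver lying flat at the robot's right; leave it.
Things that resemble listed ones, but are neither listed nor needed, are in the scene too. Leave any blue or pink look-alike of the stylus alone.

How it is judged:
On the way, in this order (a step that is already met when the one before it is completed fails the run):
1. the cover is fully open (value of joint cover above 0.048 m), for 0.2 s.
2. the stylus's tip is down through the hole (horizontal distance between stylus_tip and port below 0.008 m and z of stylus_tip in the frame of case below 0.052 m), for 0.1 s.
3. the stylus presses the button fully down (value of joint reset_button above 0.004 m and contact force between stylus and reset_button above 1.5 N), for 0.2 s.
At the end, for the whole second after the job is handed in: Cover open over 48 of 55 mm; stylus gripped (over 3 N), its tip within 8 mm of the hole's axis and 15 mm or more below the deck, holding the button over 4 of 5 mm down with over 1.5 N; driver within 20 mm, other loose things within 30 mm of where they began (all of step 3 and value of joint cover above 0.048 m and contact force between the fingers and stylus above 3 N and horizontal distance between stylus_tip and port below 0.008 m and z of stylus_tip in the frame of case below 0.045 m and distance of driver from where it was at the start of the episode below 0.02 m and distance of each of sleeve1, sleeve2, cup, tape, bottle, screwdriver from where it was at the start of the episode below 0.03 m); the arm keeps its last pose, push and grip.
It fails at once if the driver is moved more than 20 mm, or another loose bystander more than 30 mm (distance of driver from where it was at the start of the episode above 0.02 m or distance of any of sleeve1, sleeve2, cup, tape, bottle, screwdriver from where it was at the start of the episode above 0.03 m).
It also fails if it takes over 56 s, if anything falls off the work surface, if the arm or the gripper's body presses on something with over 40 N, if the wrist force passes 120 N, or if a joint passes its speed limit or range.

## Working session

There is one attempt and no reset: what is moved stays moved. The work goes in short steps, Python scripts to look and compute and a shell command to move; the robot and the scene stay as the last step left them, time stands still between calls to the robot, and variables do not carry over. Pictures are saved under pics/ and viewed, at most 10 in all, crops included, and the job is handed in when it is done.

```bash
mkdir -p pics; ls; python3 - <<'E'
from cell import arm
import cv2
s=arm.observe(); print(s)
for n in("scene","top"):
    cv2.imwrite(f"pics/{n}0.png",cv2.resize(arm.get_image(n)[:,:,::-1],(800,600),interpolation=cv2.INTER_CUBIC))
    print(n,arm.calibration(n))
print(arm.calibration("wrist"))
E
```

```text
pics
{'clock': 0.0, 'joints': array([ 1.18339127,  0.43520441,  0.02496767,  1.57408326, -0.01159719,
        1.13399649, -0.07511323]), 'dq': array([ 0.00174166, -0.00109719, -0.0022218 , -0.00169532,  0.00093324,
        0.00128214, -0.00074096]), 'joint_efforts': array([-7.57883881e-04, -6.67857599e+01,  9.84205417e-01, -3.14459109e+01,
       -6.06827508e-02,  4.27945016e-02,  1.99574233e-04]), 'position': array([ 0.17541251, -0.59935447,  0.2259618 ]), 'ee_rot': array([-3.10832076e+00, -4.45527225e-01,  5.61687945e-04]), 'force': array([0.00962912, 0.41701494, 0.15046209]), 'ft_torque': array([ 0.00573924, -0.04820015, -0.02598801]), 'gripper_force': 0.0, 'width': 1.0014461034397295}
scene {'K': array([[359.82364995,   0.        , 256.13292862],
       [  0.        , 359.82364995, 198.27694049],
       [  0.        ,   0.        ,   1.        ]]), 'xyz': array([1.24292214, 0.06769056, 0.73568541]), 'orientation': array([0.63568876, 0.68836071, 1.59696669])}
top {'K': array([[441.00010418,   0.        , 252.21156774],
       [  0.        , 441.00010418, 194.98175915],
       [  0.        ,   0.        ,   1.        ]]), 'xyz': array([ 0.39056104, -0.02017185,  1.35844958]), 'orientation': array([ 0.10143896, -0.07135249, -1.58664141])}
{'K': array([[300.62525291,   0.        , 254.2921783 ],
       [  0.        , 300.62525291, 191.65758513],
       [  0.        ,   0.        ,   1.        ]]), 'xyz': array([ 0.25174617, -0.57839618,  0.3843834 ]), 'orientation': array([-0.25370003,  0.19216695, -1.27561045])}
```

View pics/top0.png

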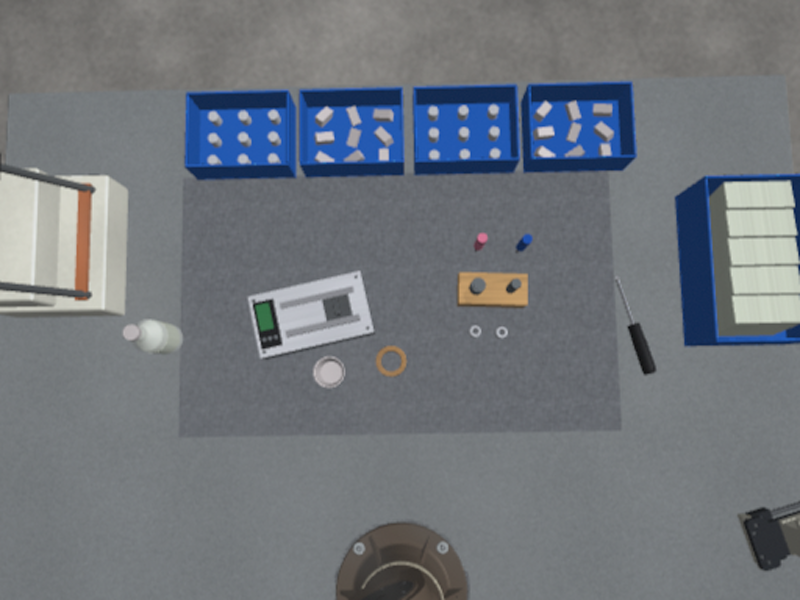

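View pics/scene0.png

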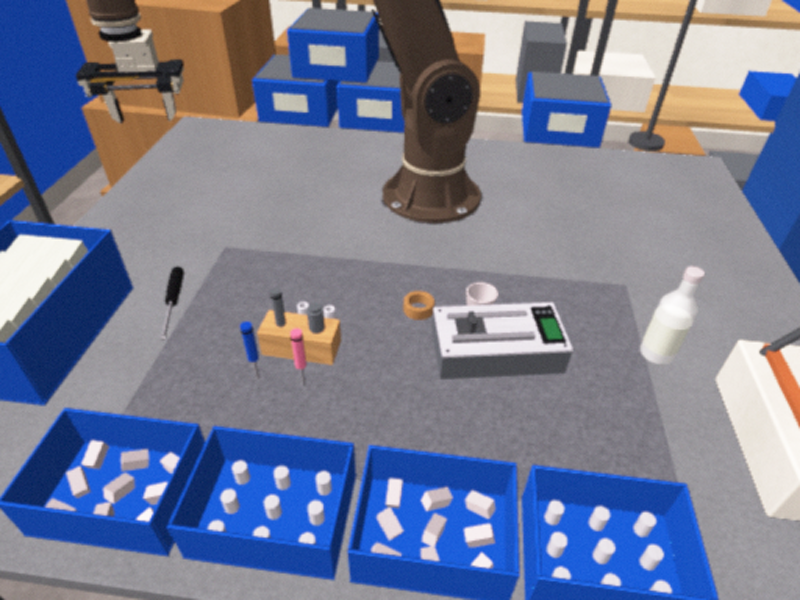

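The top view shows the controller with deck corners at about (248,297), (360,272), (373,329) and (262,357), and the display at the left, which is +y. The fin is near (335,307). The block has the driver at (478,286) and the thinner, taller stylus at (514,285). The scene view confirms that the stylus is the tall thin one.

```bash
cat > h.py <<'E'
import numpy as np, cv2
from cell import arm
from scipy.spatial.transform import Rotation as R
def px2w(cal,uv,z):
    uv=np.atleast_2d(uv).astype(float); d=np.c_[uv,np.ones(len(uv))]@np.linalg.inv(cal["K"]).T
    d=(d*[1,-1,-1])@R.from_rotvec(cal["orientation"]).as_matrix().T
    return cal["xyz"]+d*((z-cal["xyz"][2])/d[:,2])[:,None]
def w2px(cal,p):
    q=(np.atleast_2d(p)-cal["xyz"])@R.from_rotvec(cal["orientation"]).as_matrix()
    q=q*[1,-1,-1]@cal["K"].T; return q[:,:2]/q[:,2:]
def tool(target,yaw):
    """shift in tool axes (units 0.3 m) and z-turn (units .12) to reach target with tool down; yaw=heading of tool y"""
    s=arm.observe(); M=R.from_rotvec(s["ee_rot"]).as_matrix()
    y=np.array([np.cos(yaw),np.sin(yaw),0]); 
    if y@M[:,1]<0: y=-y
    z=np.array([0,0,-1.]); T=np.c_[np.cross(y,z),y,z]
    rv=R.from_matrix(M.T@T).as_rotvec()
    print("slide",(M.T@(np.array(target)-s["position"])/.3).round(3),"dr",(rv/.12).round(2),"pos",s["position"].round(4),"q",s["joints"].round(2))
E
python3 - <<'E'
from h import *
c=arm.calibration("top"); f=.64
C=px2w(c,np.array([(248,297),(360,272),(373,329),(262,357)])*f,.06)[:,:2]; print("deck",C.round(3))
ct=C.mean(0); v=(C[0]+C[3]-C[1]-C[2]); v/=np.linalg.norm(v); print("centre",ct,"ydir",v,np.degrees(np.arctan2(v[1],v[0])), np.linalg.norm(C[0]-C[1]),np.linalg.norm(C[1]-C[2]))
print("port",ct-.055*v)
print("fin", px2w(c,np.array([335,307])*f,.075))
print("sty",px2w(c,np.array([515,283])*f,.13),"drv",px2w(c,np.array([478,286])*f,.106))
B=px2w(c,np.array([(459,273),(527,273),(528,306),(458,305)])*f,.055);print("block",B.round(3),B.mean(0))
print("cup",px2w(c,np.array([329,372])*f,.045),"tape",px2w(c,np.array([391,361])*f,.025))
E
```

```text
deck [[0.554 0.282]
 [0.598 0.067]
 [0.488 0.044]
 [0.439 0.254]]
centre [0.51976111 0.16194337] ydir [-0.21430517  0.97676675] 102.37476647700356 0.21876090701120668 0.11189688213888685
port [0.53154789 0.10822119]
fin [[0.5298718  0.11416353 0.075     ]]
sty [[ 0.56115599 -0.21534758  0.13      ]] drv [[ 0.56025768 -0.15149476  0.106     ]]
block [[ 0.593 -0.121  0.055]
 [ 0.59  -0.251  0.055]
 [ 0.527 -0.25   0.055]
 [ 0.531 -0.118  0.055]] [ 0.56046413 -0.18505952  0.055     ]
cup [[0.40905913 0.12961895 0.045     ]] tape [[0.42846039 0.01187325 0.025     ]]
```

```bash
python3 - <<'E'
from h import *
tool([.52,.112,.26],np.radians(102.4))
E
```

```text
slide [ 1.768 -1.953 -0.111] dr [-0.01  0.    0.57] pos [ 0.1754 -0.5994  0.226 ] q [ 1.18  0.44  0.02  1.57 -0.01  1.13 -0.08]
```

```bash
python3 -m pendant '{"slide":[[0.05,-0.05,-0.05],[0.09,-0.1,-0.06],[0.09,-0.1,0],[0.09,-0.1,0],[0.09,-0.1,0],[0.09,-0.1,0],[0.09,-0.1,0],[0.09,-0.1,0],[0.09,-0.1,0],[0.09,-0.1,0]],"dr":[[0,0,0],[0,0,0],[0,0,0],[0,0,0],[0,0,0],[0,0,0],[0,0,0],[0,0,0],[0,0,0],[0,0,0]],"claw":[1,1,1,1,1,1,1,1,1,1]}' 30
python3 -m pendant '{"slide":[[0.09,-0.1,0],[0.09,-0.1,0],[0.09,-0.1,0],[0.09,-0.1,0],[0.09,-0.1,0],[0.09,-0.1,0],[0.09,-0.1,0],[0.09,-0.1,0],[0.09,-0.1,0],[0.05,-0.05,0]],"dr":[[0,0,0],[0,0,0],[0,0,0],[0,0,0],[0,0,0],[0,0,0],[0,0,0],[0,0,0],[0,0,0.3],[0,0,0.27]],"claw":[1,1,1,1,1,1,1,1,1,1]}'
python3 - <<'E'
from h import *
tool([.52,.112,.26],np.radians(102.4))
E
```

```text
clock: 1.1
position: [0.3434, -0.2522, 0.2596]
ee_rot: [3.11, 0.446, -0.0]
force: [1.3, -0.2, 0.5]
width: 1.0
gripper_force: 0.0
clock: 2.1
position: [0.5118, 0.0955, 0.2595]
ee_rot: [-3.121, -0.342, 0.0]
force: [0.7, 0.1, -0.4]
width: 1.004
gripper_force: 0.0
slide [ 0.039 -0.048 -0.002] dr [-0.01 -0.    0.02] pos [0.5118 0.0955 0.2595] q [ 0.11  0.28 -0.5   1.75  0.15  1.15 -1.78]
```

```bash
python3 - <<'E'
from h import *
c=arm.calibration("wrist"); im=arm.get_image("wrist")[:,:,::-1].copy()
cv2.imwrite("pics/w1.png",cv2.resize(im,(800,600),interpolation=cv2.INTER_CUBIC))
import pickle; pickle.dump(c,open("w1.pkl","wb"))
E
```

```text
(no output)
```

View pics/w1.png

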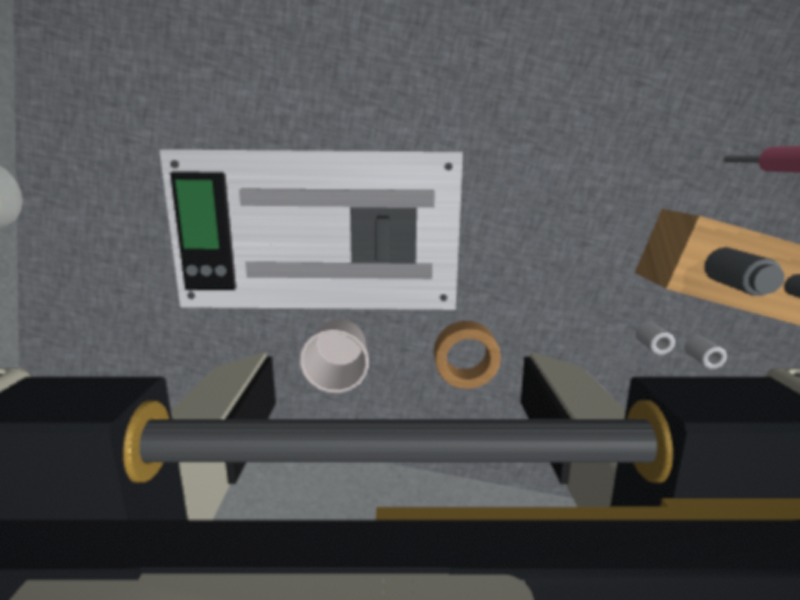

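```bash
python3 - <<'E'
from h import *
import pickle; c=pickle.load(open("w1.pkl","rb")); f=.64
C=px2w(c,np.array([(162,150),(462,153),(456,309),(181,307)])*f,.06)[:,:2]; print(C.round(4))
L=np.array([(60,110),(60,-110),(-60,-110),(-60,110)])/1e3
def fit(L,C):
    a,b=L-L.mean(0),C-C.mean(0); H=a.T@b; U,S,V=np.linalg.svd(H); Rm=(U@V).T; t=C.mean(0)-Rm@L.mean(0); return Rm,t
Rm,t=fit(L,C); print("case",t,np.degrees(np.arctan2(Rm[1,0],Rm[0,0])),"res",(C-L@Rm.T-t).round(4).tolist())
print("port",t+Rm@[0,-.055])
P=px2w(c,np.array([(350,235),(416,235)])*f,.066)[:,:2]; print("cover local",((P-t)@Rm).round(4))
im=cv2.imread("pics/w1.png"); cr=im[130:320,150:480]; cr=cv2.convertScaleAbs(cr,alpha=1.0); cr=cv2.resize(im[195:275,330:430],(800,640)[:1]+(600,),interpolation=cv2.INTER_CUBIC)
cv2.imwrite("pics/w1c.png",cv2.convertScaleAbs(cr,alpha=2))
for y in (-.055,-.049,-.043):
    g=np.array([[sx*.015,y+sy*.005] for sx,sy in((1,1),(1,-1),(-1,-1),(-1,1))])
    print(y,(w2px(c,np.c_[g@Rm.T+t,np.full(4,.089)])/f).round(0).tolist())
E
```

```text
[[0.5561 0.2797]
 [0.6014 0.0665]
 [0.4848 0.0406]
 [0.4386 0.256 ]]
case [0.52023461 0.16071029] 12.020230390016568 res [[0.0001, -0.0011], [-0.0005, 0.0008], [0.0004, -0.0], [-0.0, 0.0002]]
port [0.53168875 0.10691621]
cover local [[ 0.0001 -0.027 ]
 [ 0.0006 -0.0766]]
-0.055 [[379.0, 219.0], [394.0, 219.0], [393.0, 262.0], [379.0, 262.0]]
-0.049 [[371.0, 219.0], [385.0, 219.0], [385.0, 262.0], [371.0, 261.0]]
-0.043 [[362.0, 219.0], [377.0, 219.0], [377.0, 262.0], [363.0, 261.0]]
```

View pics/w1c.png

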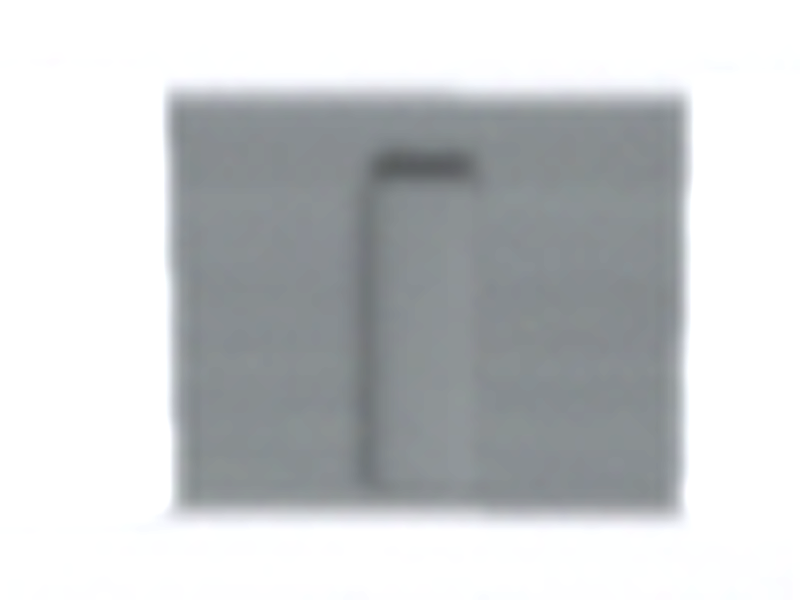

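The fin's top spans px (377–389, 219–260), which puts it at controller y of about −0.052. The corner fit residual is around 1 mm.

```bash
cat >> h.py <<'E'
yawc=np.radians(12.02); Rc=np.array([[np.cos(yawc),-np.sin(yawc)],[np.sin(yawc),np.cos(yawc)]]); tc=np.array([.52023,.16071])
def case(x,y,z): return np.r_[tc+Rc@[x,y],z]
E
python3 - <<'E'
from h import *
tool(case(0,-.052,.071),yawc+np.pi/2)
E
```

```text
slide [ 0.068 -0.025  0.628] dr [-0.02 -0.01  0.07] pos [0.5128 0.0976 0.2595] q [ 0.11  0.29 -0.5   1.74  0.15  1.15 -1.79]
```

```bash
python3 -m pendant '{"slide":[[0.034,-0.012,0.05],[0.034,-0.013,0.12],[0,0,0.13],[0,0,0.13],[0,0,0.1],[0,0,0.07],[0,0,0.028],[0,0,0]],"dr":[[-0.02,-0.01,0.07],[0,0,0],[0,0,0],[0,0,0],[0,0,0],[0,0,0],[0,0,0],[0,0,0]],"claw":[1,1,0.6,0.6,0.5,0.5,0.5,0.5]}' 20
python3 - <<'E'
from h import *
tool(case(0,-.052,.071),yawc+np.pi/2)
E
```

```text
clock: 2.95
position: [0.5287, 0.1021, 0.0699]
ee_rot: [3.122, 0.325, -0.006]
force: [0.3, -0.4, 0.7]
width: 0.53
gripper_force: 0.0
slide [ 0.013 -0.024 -0.004] dr [ 0.02  0.03 -0.02] pos [0.5287 0.1021 0.0699] q [ 0.02  0.52 -0.43  1.92  0.31  0.76 -1.95]
```

```bash
python3 -m pendant '{"slide":[[0.013,-0.024,-0.003],[0,0,0],[0,0,0],[0,0,0],[0,0,0],[0,0,0]],"dr":[[0.02,0.03,-0.02],[0,0,0],[0,0,0],[0,0,0],[0,0,0],[0,0,0]],"claw":[0.5,0.5,0,0,0,0]}' 20
python3 - <<'E'
from h import *
s=arm.observe();print(s["position"],(s["position"][:2]-tc)@Rc)
tool(case(0,.003,.071),yawc+np.pi/2)
E
```

```text
clock: 3.55
position: [0.532, 0.1107, 0.0724]
ee_rot: [-3.124, -0.33, -0.004]
force: [0.2, -0.2, 1.2]
width: 0.202
gripper_force: 0.0
[0.53199378 0.11065693 0.07235718] [ 0.00108215 -0.0514055 ]
slide [-0.004 -0.181  0.004] dr [ 0.   -0.02  0.  ] pos [0.532  0.1107 0.0724] q [ 0.01  0.52 -0.43  1.92  0.31  0.76 -1.95]
```

Still closing, so I'll wait a little longer and then slide.

```bash
python3 -m pendant '{"slide":[[0,0,0],[0,0,0],[0,0,0],[0,0,0]],"dr":[[0,0,0],[0,0,0],[0,0,0],[0,0,0]],"claw":[0,0,0,0]}' 20
python3 -m pendant '{"slide":[[0,-0.01,0],[0,-0.025,0],[0,-0.03,0],[0,-0.03,0],[0,-0.03,0],[0,-0.03,0],[0,-0.02,0],[0,-0.012,0],[0,0,0]],"dr":[[0,0,0],[0,0,0],[0,0,0],[0,0,0],[0,0,0],[0,0,0],[0,0,0],[0,0,0],[0,0,0]],"claw":[0,0,0,0,0,0,0,0,0]}'
python3 - <<'E'
from h import *
s=arm.observe();print(s["position"],(s["position"][:2]-tc)@Rc)
E
```

```text
clock: 3.95
position: [0.5319, 0.1107, 0.0722]
ee_rot: [-3.124, -0.33, -0.004]
force: [-0.3, -0.0, 2.6]
width: 0.105
gripper_force: 20.0
clock: 4.85
position: [0.5208, 0.1631, 0.0722]
ee_rot: [3.121, 0.327, 0.003]
force: [1.9, -10.0, 7.0]
width: 0.108
gripper_force: 20.0
[0.520796   0.16312384 0.07218029] [0.00105628 0.00224304]
```

The cover is against its stop (10 N reaction, about 54 mm of travel). I'll release it and go to the stylus.

```bash
python3 -m pendant '{"slide":[[0,0,0],[0,0,0],[0,0,0],[0,0,0],[0,0,-0.03],[0,0,-0.08],[0,0,-0.12],[0,0,-0.14],[0,0,-0.14],[0,0,-0.1]],"dr":[[0,0,0],[0,0,0],[0,0,0],[0,0,0],[0,0,0],[0,0,0],[0,0,0],[0,0,0],[0,0,0],[0,0,0]],"claw":[0,0.4,0.4,0.4,0.4,0.4,0.4,0.4,0.4,0.4]}' 20
python3 - <<'E'
from h import *
tool([.54,-.215,.25],np.radians(-91))
E
```

```text
clock: 5.85
position: [0.52, 0.1665, 0.2588]
ee_rot: [-3.123, -0.331, -0.008]
force: [-0.4, 0.7, -0.1]
width: 0.397
gripper_force: 0.0
slide [-0.202  1.257  0.027] dr [-0.01 -0.04  1.91] pos [0.52   0.1665 0.2588] q [-0.03  0.33 -0.5   1.69  0.17  1.16 -1.93]
```

```bash
python3 -m pendant '{"slide":[[-0.01,0.06,0],[-0.024,0.15,0],[-0.024,0.15,0],[-0.024,0.15,0],[-0.024,0.15,0],[-0.024,0.15,0],[-0.024,0.15,0],[-0.024,0.15,0.013],[-0.024,0.147,0.014],[0,0,0]],"dr":[[0,0,0],[0,0,0],[0,0,0],[0,0,0],[0,0,0],[0,0,0],[0,0,0],[0,0,0],[0,-0.02,0.95],[0,-0.02,0.96]],"claw":[0.4,0.4,0.4,0.4,0.4,0.4,0.4,0.4,0.4,0.4]}' 20
python3 -m pendant '{"slide":[[0,0,0]],"dr":[[0,0,0]],"claw":[0.4]}'
python3 - <<'E'
from h import *
tool([.54,-.215,.25],np.radians(-91))
c=arm.calibration("wrist"); im=arm.get_image("wrist")[:,:,::-1].copy()
cv2.imwrite("pics/w2.png",cv2.resize(im,(800,600),interpolation=cv2.INTER_CUBIC))
import pickle; pickle.dump(c,open("w2.pkl","wb"))
E
```

```text
clock: 6.85
position: [0.5377, -0.2237, 0.2465]
ee_rot: [3.138, -0.051, -0.006]
force: [0.7, 0.7, -0.4]
width: 0.4
gripper_force: 0.0
clock: 6.95
position: [0.5391, -0.2167, 0.2471]
ee_rot: [-3.141, 0.036, 0.004]
force: [0.1, 1.1, 0.0]
width: 0.404
gripper_force: 0.0
slide [ 0.003 -0.006 -0.01 ] dr [-0.    0.02 -0.04] pos [ 0.5391 -0.2167  0.2471] q [ 0.5   0.37 -0.29  1.63  0.11  1.16 -1.41]
```

View pics/w2.png

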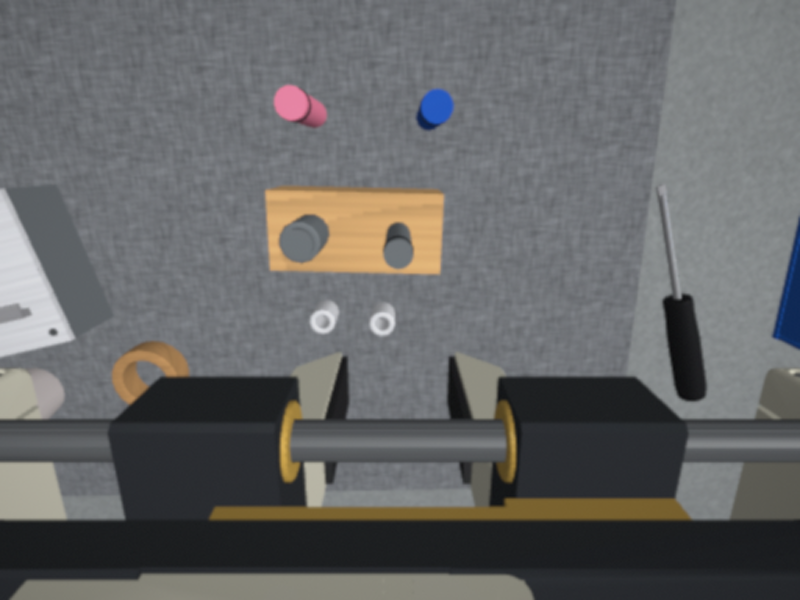

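The stylus's handle top is centred at about (398,252), and the block's corners are at (266,190), (444,193), (441,275) and (269,270).

```bash
python3 - <<'E'
from h import *
import pickle; c=pickle.load(open("w2.pkl","rb")); f=.64
B=px2w(c,np.array([(266,190),(444,193),(441,275),(269,270)])*f,.055); b=B.mean(0); print(B.round(4),b)
v=(B[1]+B[2]-B[0]-B[3]); v/=np.linalg.norm(v); print("hole",b+.0325*v, np.degrees(np.arctan2(v[1],v[0])))
P=px2w(c,np.array([398.5,252])*f,.13)[0]; print("sty",P)
tool([P[0],P[1],.092],np.arctan2(v[1],v[0]))
E
```

```text
[[ 0.5964 -0.1233  0.055 ]
 [ 0.5913 -0.2529  0.055 ]
 [ 0.5297 -0.251   0.055 ]
 [ 0.5366 -0.1193  0.055 ]] [ 0.56350596 -0.18661956  0.055     ]
hole [ 0.56201855 -0.2190855   0.055     ] -92.62314943096526
sty [ 0.56348415 -0.21893612  0.13      ]
slide [0.081 0.012 0.518] dr [-0.01  0.02  0.25] pos [ 0.5395 -0.2151  0.2473] q [ 0.5   0.37 -0.29  1.63  0.11  1.16 -1.41]
```

```bash
python3 -m pendant '{"slide":[[0.04,0.006,0],[0.04,0.006,0],[0,0,0.08],[0,0,0.1],[0,0,0.06],[0,0,0],[0,0,0]],"dr":[[0,0,0],[0,0.02,0.25],[0,0,0],[0,0,0],[0,0,0],[0,0,0],[0,0,0]],"claw":[0.4,0.4,0.4,0.4,0.4,0.4,0.4]}'
python3 - <<'E'
from h import *
tool([.563,-.219,.092],np.radians(-92.6))
E
```

```text
clock: 7.7
position: [0.5642, -0.2189, 0.1755]
ee_rot: [-3.14, 0.072, -0.001]
force: [-0.5, -0.6, 0.5]
width: 0.398
gripper_force: 0.0
slide [-0.004  0.001  0.278] dr [-0.   -0.01 -0.  ] pos [ 0.5642 -0.2189  0.1755] q [ 0.47  0.47 -0.28  1.67  0.14  1.02 -1.46]
```

```bash
python3 -m pendant '{"slide":[[-0.003,0,0.05],[0,0,0.06],[0,0,0.06],[0,0,0.06],[0,0,0.05],[0,0,0],[0,0,0]],"dr":[[0,0,0],[0,0,0],[0,0,0],[0,0,0],[0,0,0],[0,0,0],[0,0,0]],"claw":[0.4,0.4,0.4,0.4,0.4,0.4,0.4]}'
python3 -m pendant '{"slide":[[0,0,0],[0,0,0],[0,0,0],[0,0,0],[0,0,0],[0,0,0]],"dr":[[0,0,0],[0,0,0],[0,0,0],[0,0,0],[0,0,0],[0,0,0]],"claw":[0,0,0,0,0,0]}' 30
python3 -m pendant '{"slide":[[0,0,0]],"dr":[[0,0,0]],"claw":[0]}'
```

```text
clock: 8.4
position: [0.5635, -0.2198, 0.0923]
ee_rot: [3.14, -0.075, 0.003]
force: [-0.7, -0.4, 0.6]
width: 0.397
gripper_force: 0.0
clock: 9.0
position: [0.5629, -0.2195, 0.0916]
ee_rot: [-3.141, 0.076, -0.002]
force: [0.3, 1.9, 6.0]
width: 0.191
gripper_force: 30.0
clock: 9.1
position: [0.5629, -0.2195, 0.0916]
ee_rot: [-3.141, 0.076, -0.002]
force: [0.3, 2.0, 6.6]
width: 0.189
gripper_force: 30.0
```

```bash
python3 -m pendant '{"slide":[[0,0,-0.02],[0,0,-0.04],[0,0,-0.06],[0,0,-0.08],[0,0,-0.1],[0,0,-0.1],[0,0,-0.08],[0,0,-0.02],[0,0,0]],"dr":[[0,0,0],[0,0,0],[0,0,0],[0,0,0],[0,0,0],[0,0,0],[0,0,0],[0,0,0],[0,0,0]],"claw":[0,0,0,0,0,0,0,0,0]}'
python3 - <<'E'
from h import *
tool(case(0,-.055,.2366),np.radians(-92.6))
E
```

```text
clock: 10.0
position: [0.5626, -0.2203, 0.2422]
ee_rot: [3.14, -0.077, 0.003]
force: [0.3, 0.0, -0.3]
width: 0.187
gripper_force: 30.0
slide [-0.157 -1.084  0.017] dr [ 0.01 -0.02 -0.03] pos [ 0.5626 -0.2203  0.2422] q [ 0.48  0.41 -0.28  1.59  0.12  1.16 -1.44]
```

```bash
python3 -m pendant '{"slide":[[-0.01,-0.06,0],[-0.018,-0.12,0],[-0.018,-0.13,0],[-0.019,-0.13,0],[-0.019,-0.13,0],[-0.019,-0.13,0],[-0.019,-0.13,0],[-0.019,-0.13,0.008],[-0.016,-0.124,0.009],[0,0,0]],"dr":[[0,0,0],[0,0,0],[0,0,0],[0,0,0],[0,0,0],[0,0,0],[0,0,0],[0,0,0],[0,0,0],[0,0,0]],"claw":[0,0,0,0,0,0,0,0,0,0]}'
python3 -m pendant '{"slide":[[0,0,0],[0,0,0]],"dr":[[0,0,0],[0,0,0]],"claw":[0,0]}'
python3 - <<'E'
from h import *
tool(case(0,-.055,.1766),np.radians(-92.6))
E
```

```text
clock: 11.0
position: [0.5283, 0.1145, 0.2344]
ee_rot: [-3.138, 0.062, 0.005]
force: [-0.6, -0.2, -0.9]
width: 0.189
gripper_force: 30.0
clock: 11.2
position: [0.5305, 0.1064, 0.2349]
ee_rot: [3.14, -0.078, -0.003]
force: [-0.3, 0.3, -0.6]
width: 0.188
gripper_force: 30.0
slide [ 0.004 -0.002  0.194] dr [ 0.01  0.01 -0.03] pos [0.5305 0.1064 0.2349] q [ 0.02  0.33 -0.41  1.74  0.14  1.11 -2.06]
```

```bash
python3 -m pendant '{"slide":[[0.004,-0.002,0.04],[0,0,0.06],[0,0,0.06],[0,0,0.05],[0,0,0.03],[0,0,0],[0,0,0]],"dr":[[0.01,0.01,-0.03],[0,0,0],[0,0,0],[0,0,0],[0,0,0],[0,0,0],[0,0,0]],"claw":[0,0,0,0,0,0,0]}'
python3 - <<'E'
from h import *
import pickle
tool(case(0,-.055,.1516),np.radians(-92.6))
cs=arm.calibration("scene"); cw=arm.calibration("wrist")
a=arm.get_image("scene")[:,:,::-1]; b=arm.get_image("wrist")[:,:,::-1]
cw["s"]=arm.observe()["position"]; pickle.dump((cs,cw),open("w3.pkl","wb"))
cv2.imwrite("pics/s3f.png",a); cv2.imwrite("pics/w3f.png",b)
p=w2px(cs,case(0,-.055,.06))[0]; q=w2px(cs,np.r_[cw["s"][:2],cw["s"][2]-.0866])[0]; print("scene port,tip",p,q)
pw=w2px(cw,case(0,-.055,.06))[0]; qw=w2px(cw,np.r_[cw["s"][:2],cw["s"][2]-.0866])[0]; print("wrist",pw,qw)
x,y=p.astype(int); A=a[y-50:y+25,x-50:x+50]; print("scene crop org",x-50,y-50)
cv2.imwrite("pics/s3.png",np.vstack([cv2.resize(A,(400,300),interpolation=3),cv2.resize(b,(400,300))]))
E
```

```text
clock: 11.9
position: [0.5327, 0.1075, 0.1638]
ee_rot: [-3.14, 0.072, -0.002]
force: [-0.3, -0.3, -0.3]
width: 0.189
gripper_force: 30.0
slide [-0.003  0.002  0.041] dr [-0.01 -0.01 -0.  ] pos [0.5327 0.1075 0.1638] q [ 0.    0.4  -0.4   1.83  0.19  0.95 -2.09]
scene port,tip [298.49792145 209.3716447 ] [299.49765683 204.9525168 ]
wrist [254.05113046 191.99553487] [252.84350043 196.66873107]
scene crop org 248 159
```

View pics/s3.png

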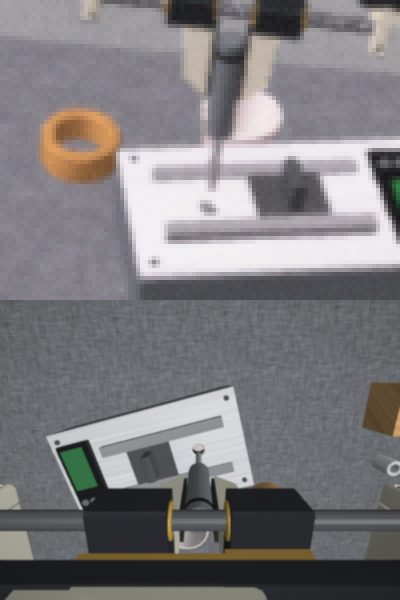

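Relative to the hole at (208,208), the tip at (212,188) in the scene crop is where it was predicted to be. I'll check the wrist view closer up.

```bash
python3 - <<'E'
import cv2
b=cv2.imread("pics/w3f.png")[170:230,214:294]
cv2.imwrite("pics/w3c.png",cv2.resize(b,(800,600),interpolation=cv2.INTER_CUBIC))
E
```

```text
(no output)
```

View pics/w3c.png

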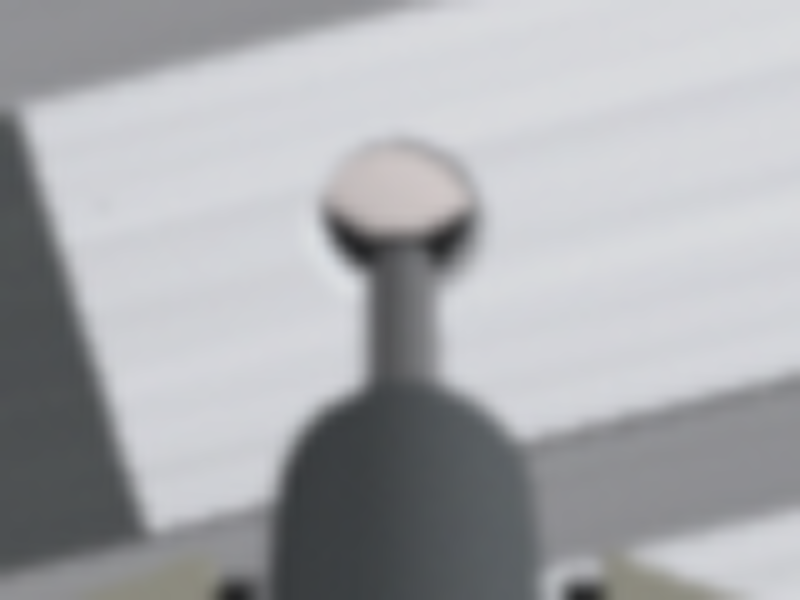

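The hole's centre is at (401,210) in the crop and the tip is laterally aligned with it to within about 0.3 mm. In x, hole and tip also agree to within about 1 mm. I'll go straight down.

```bash
python3 -m pendant '{"slide":[[0,0,0.02],[0,0,0.03],[0,0,0.03],[0,0,0.03],[0,0,0.02],[0,0,0],[0,0,0]],"dr":[[0,0,0],[0,0,0],[0,0,0],[0,0,0],[0,0,0],[0,0,0],[0,0,0]],"claw":[0,0,0,0,0,0,0]}' 45
python3 - <<'E'
from h import *
tool([.5326,.1075,.1166],np.radians(-92.6))
E
```

```text
clock: 12.7
position: [0.5325, 0.1079, 0.1246]
ee_rot: [-3.14, 0.071, -0.001]
force: [-0.9, 0.2, -0.3]
width: 0.186
gripper_force: 45.0
slide [0.    0.001 0.027] dr [-0.01 -0.01  0.  ] pos [0.5325 0.1079 0.1246] q [-0.01  0.45 -0.39  1.87  0.22  0.86 -2.12]
```

Through the hole with no contact, and the tip is at about 0.038. Now I'll press.

```bash
python3 -m pendant '{"slide":[[0,0,0.007],[0,0,0.007],[0,0,0.007],[0,0,0.006],[0,0,0.005],[0,0,0],[0,0,0],[0,0,0]],"dr":[[0,0,0],[0,0,0],[0,0,0],[0,0,0],[0,0,0],[0,0,0],[0,0,0],[0,0,0]],"claw":[0,0,0,0,0,0,0,0]}'
```

```text
clock: 13.5
position: [0.5333, 0.1082, 0.1162]
ee_rot: [-3.139, 0.071, -0.005]
force: [-2.0, -0.6, 11.4]
width: 0.185
gripper_force: 45.0
```

```bash
python3 -m pendant '{"slide":[[0,0,0],[0,0,0],[0,0,0],[0,0,0]],"dr":[[0,0,0],[0,0,0],[0,0,0],[0,0,0]],"claw":[0,0,0,0]}'
python3 - <<'E'
from cell import arm
s=arm.observe(); print(s["position"],s["force"],s["gripper_force"])
print(arm.sign_off())
E
```

```text
clock: 13.9
position: [0.5333, 0.1081, 0.1162]
ee_rot: [-3.139, 0.071, -0.005]
force: [-1.6, -0.8, 11.5]
width: 0.184
gripper_force: 45.0
[0.53325623 0.10811434 0.11618705] [-1.5921942  -0.79226457 11.50086239] 44.986390471458435
the job is handed in; nothing more can be done
None
```

I slid the cover open to its stop and handed the job in at 13.9 s with the stylus gripped at 45 N, its tip through the hole and pressing the button with about 11.5 N, well over the 4 N it needs to stay fully down; nothing else was touched as far as I could tell, and the sign-off returned no verdict.

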